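Load a relay on the inspection slide and bring it under the microscope

TASK

Take the blue relay out of the yellow parts tray and set it gently, upright, in the middle of the black pad on the sliding carriage. Then slide the carriage along its rail by its orange tab until its orange pointer lines up with the white line on the microscope's green index block, with the relay still sitting in the middle of the pad. Leave the other parts in the tray.

Things in the scene. Friction and masses are not known exactly. Their poses are not given: they have to be found in the camera images.
- relay: the target part: blue block 44 x 30 x 26 mm (x, y, z) with a white label on top, about 30 g, upright in the tray; origin at the centre of its underside
- tray: fixed yellow tray, 220 x 250 mm outside, walls 5 mm thick and 18 mm high, floor 5 mm thick; origin under its centre on the table; five parts stand in it at least about 70 mm apart, centre to centre
- heatsink: other part in the tray: finned bare aluminium heatsink 42 x 34 x 24 mm; origin at centre of underside
- film_cap: other part in the tray: red block 42 x 20 x 28 mm; origin at centre of underside
- can_cap: other part in the tray: black upright cylinder, 30 mm diameter, 35 mm high, aluminium top; origin at centre of underside
- terminal: other part in the tray: green terminal block 44 x 26 x 22 mm; origin at centre of underside
- stage: the fixed rail under the carriage: aluminium beam 360 mm long (its y axis) and 50 mm wide, 10 to 22 mm above the table on feet; origin on the table under its middle. The carriage slides along the stage's +y; the robot is on its -x side
- carriage (a joint): carriage position along the rail in m: 0 at the end of the rail at stage -y, 0.2 at the +y end; starts near 0 and must go up; it stays where it is left (friction about 2 N)
- pad (a point): centre of the top of the carriage's flat black pad (90 mm in x, 84 mm in y, 34 mm above the table, no rim); axes as the stage's. The dark steel deck around it is 100 x 94 mm and 2 mm lower
- tab_top (a point): centre of the top of the carriage's orange upright tab, 18 mm (x) by 20 mm (y, along the rail), rising 42 mm from the deck's front tongue, top 74 mm above the table; it stands 73 mm from the pad's centre towards stage -x. Push it on its -y or +y face
- carriage_pointer (a point): tip of the orange pointer on the carriage's front (stage -x), 102 mm in front of the pad's centre, level with the deck, 27 mm above the table; moves with the carriage; axes as the stage's
- index (a point): white line on top of the microscope's green index block (30 x 36 mm, 32 mm high, in front of the rail), at the block's edge nearest the rail; axes as the stage's, y along the rail. The goal is the pointer tip facing it at the same y, with a gap of about 4 mm in x. The block is part of the microscope's foot and is fixed
- microscope: fixed green, black and teal digital microscope; origin on the table under the rail's middle line, axes as the stage's; foot 70 mm wide and 7 mm high passes under the rail from x = -136 to +195 mm; column at x = +165 mm, 247 mm high; tilted head, 60 mm wide, between x = +60 and +190 mm and above 95 mm height; nothing of it hangs over the tab

How it is judged (in metres and radians):
On the way, in this order (a step that is already met when the one before it is completed fails the run):
1. the relay stands upright, released, in the middle of the pad (within 18 mm each way) (x of relay in the frame of pad between -0.018 and 0.018 m and y of relay in the frame of pad between -0.018 and 0.018 m and z of relay in the frame of pad between -0.004 and 0.006 m and angle between relay's own z axis and vertical below 0.15 rad and contact force between the fingers and relay below 0.1 N and linear speed of relay below 0.02 m/s), for 0.2 s.
2. then the carriage pointer is lined up with the index line (within 4 mm along the rail), the relay still in the middle of the pad (all of step 1 and y of carriage_pointer in the frame of index between -0.004 and 0.004 m and velocity of joint carriage between -0.01 and 0.01 m/s), for 0.2 s.
At the end, for the whole second after the job is handed in: The relay stands upright and released on the pad, its centre within 18 mm of the pad's centre in x and y; the carriage is at rest with its pointer within 4 mm of the index line along the rail; the four other parts are still in the tray (all of step 2 and x of heatsink in the frame of tray between -0.105 and 0.105 m and y of heatsink in the frame of tray between -0.12 and 0.12 m and z of each of heatsink, film_cap, can_cap, terminal in the frame of tray below 0.035 m and x of film_cap in the frame of tray between -0.105 and 0.105 m and y of film_cap in the frame of tray between -0.12 and 0.12 m and x of can_cap in the frame of tray between -0.105 and 0.105 m and y of can_cap in the frame of tray between -0.12 and 0.12 m and x of terminal in the frame of tray between -0.105 and 0.105 m and y of terminal in the frame of tray between -0.12 and 0.12 m); the robot touches nothing.
It fails at once if the relay is let go more than 15 mm above the pad (z of relay in the frame of pad above 0.015 m and horizontal distance between relay and pad below 0.06 m and contact force between the fingers and relay below 0.02 N).
It also fails if it takes over 64 s, if anything falls off the work surface, if the arm or the gripper's body presses on something with over 40 N, if the wrist force passes 120 N, or if a joint passes its speed limit or range.

ROBOT

A 6-joint arm with a two-finger parallel gripper is mounted at the origin on the work surface. World frame = base frame: x ahead of the robot, y to its left, z up, the work surface at z = 0. Lengths are in m, angles in degrees, forces in N, time in s.
With the tool pointing down it reaches from about 0.4 to 0.825 m from the base axis. Payload 7 kg.
Tool frame: the origin (TCP) lies on the centre line of the jaws, within the pads' length; the fingertips stand 19 mm ahead of it and the grasp point (between the pads) is the TCP; z points along the fingers, y is the line along which they close (so a half turn about z gives the same grasp; the last joint's range is limited). The gripper opens to 88 mm and grips with 3 to 60 N. Pads are 19 mm wide; open, the fingers measure 130 mm over their backs; the gripper's body (78 mm by 193 mm) begins 47 mm behind the grasp point.
Start: joints at [81.194, 20.546, 0.682, 0, -70.136, -16.507], TCP at [0.289, 0.61, 0.246] pointing down, gripper open.
Joint ranges: [-176.03, 176.03], [-82.01, 121.73], [-58.28, 71.71], [-173.87, 95.51], [-174.79, -0.11], [-173.66, 173.66]. Speed limits (degrees/s): [136.94, 136.94, 172.46, 180, 180, 180].

INTERFACE

Orientations are given as [roll, pitch, yaw] about the fixed x, y, z axes, in that order (R = Rz(yaw) Ry(pitch) Rx(roll)).
In Python, from plant import get_state, capture, close_job gives the robot as it stands.
- The arm moves only by the tool apply_moves, never from a script. Its argument "targets" is a list of rows, each a list of 7 numbers: the opening, from 0 (shut) to 1 (fully open), then the shift along the tool's x, y, z normalised to -1 to 1, where 1 is 1000 mm, then the turn, a rotation vector about the tool's x, y, z normalised to -1 to 1, where 1 is 90 degrees. In form: [[claw, tx, ty, tz, ax, ay, az], ...]. A call has 1 to 20 rows; each row shifts and turns the commanded pose from where the row before left it, along the tool's axes as they then stand; what a row does not reach is not made up. A row lasts 1/12 s, in which the tool goes at most 41.7 mm and 7.16 degrees, less where a joint would pass 70% of its speed; a pose out of reach is approached as far as the arm can. A call with a number of a shift or a turn outside -1 to 1 is refused whole. A call with a gripper value outside its range is refused whole. The fingers move at their own pace and stop on an object; "newtons" is the grip in N (left out, the last holds). Time passes only in rows, so rows that do not move let the fingers close. It gives the time, the measured TCP pose, the force, the opening and the grip force at its end, in the units of the state.
- get_state(): the state, without advancing time (a new reading comes with each control period).
- capture(name): name is "scene" or "side" or "wrist"; returns a dict with "frame" (480x640x3 uint8, red, green, blue), "range_z" (480x640 float32, m along the optical axis (not along the pixel's ray), 0 where there is no reading), "camera_matrix" (3x3 intrinsics, pixels), "T" (4x4, takes a point from camera to world coordinates). Camera axes: x right, y down, z forward; pixel columns grow to the right and rows downward; lengths in m; the calibration is good to about 2 mm. A picture is of the moment at which its call begins.
- close_job(): hands the job in; it is judged then, once.
The state is a dict: "time_s": time; "joints": joint angles; "qd": joint speeds; "joint_torque": joint torques, N m; "tcp_pos": TCP position; "eef_rot": TCP orientation; "contact_force": force on the tool from outside, world axes, zero at the start; "moment": the same for the moment, N m; "gripper_width": finger opening in m; "gripper_force": force on a finger pad.
Only numpy, scipy, OpenCV 4.12 (cv2) and the standard library are available. Lean on these libraries where they do the work, as an engineer would, in place of code of your own. Each camera call takes 0.05 s, during which the arm holds its last target. There are 200 camera calls.

## Working session

There is one attempt and no reset: what is moved stays moved. The work goes in short steps, Python scripts to look and compute and a tool call to move; the robot and the scene stay as the last step left them, time stands still between calls to the robot, and variables do not carry over. Pictures are saved under pics/ and viewed, at most 10 in all, crops included, and the job is handed in when it is done.

Besides the shell and the picture viewer there is one more tool, called after "Emit:" by a JSON object that holds its "method" and its "body", one argument or row to a line. apply_moves: Moves the arm, as the interface text tells. Scaled input: -1 to 1 covers 1000 mm each way for a shift and 90 degrees each way for a turn. Its arguments: {"type":"object","properties":{"targets":{"type":"array","items":{"type":"array","items":{"type":"number"}}},"newtons":{"type":"number"}},"required":["targets"]}

```bash
mkdir -p pics; cat > h.py <<'E'
import numpy as np, cv2
from plant import get_state, capture, close_job
def snap(n,f):
    c=capture(n); cv2.imwrite(f'pics/{f}.png',c['frame'][:,:,::-1]); np.savez(f'pics/{f}.npz',**c); return c
def cloud(c):
    K=c['camera_matrix'];z=c['range_z'];v,u=np.mgrid[:480,:640]
    p=np.stack([(u-K[0,2])/K[0,0]*z,(v-K[1,2])/K[1,1]*z,z],-1)
    return p@c['T'][:3,:3].T+c['T'][:3,3]
def ray(c,u,v,h):
    d=c['T'][:3,:3]@np.linalg.solve(c['camera_matrix'],[u,v,1.]);o=c['T'][:3,3]
    return o+d*(h-o[2])/d[2]
E
python3 - <<'E'
from h import *
a=snap('scene','s0');b=snap('side','d0')
cv2.imwrite('pics/both.png',cv2.resize(np.vstack([a['frame'],b['frame']])[:,:,::-1],(400,600)))
for c in(a,b):print(c['T'].round(3),c['camera_matrix'].round(1).tolist())
s=get_state();print(s)
E
```

```text
[[-0.499  0.567 -0.656  1.226]
 [ 0.867  0.335 -0.37   0.364]
 [ 0.01  -0.753 -0.658  0.782]
 [ 0.     0.     0.     1.   ]] [[479.4, 0.0, 312.3], [0.0, 479.4, 247.6], [0.0, 0.0, 1.0]]
[[ 0.97  -0.193  0.147  0.343]
 [-0.243 -0.746  0.621 -0.644]
 [-0.01  -0.638 -0.77   0.841]
 [ 0.     0.     0.     1.   ]] [[523.5, 0.0, 313.7], [0.0, 523.5, 242.1], [0.0, 0.0, 1.0]]
{'time_s': 0.1, 'joints': array([ 8.11937677e+01,  2.05876873e+01,  6.37797042e-01, -1.49125819e-02,
       -7.01358871e+01, -1.65084858e+01]), 'qd': array([-0.00306972, -0.09080531,  0.1022738 , -0.05341503, -0.09708339,
        0.04600308]), 'joint_torque': array([-4.20828264e-04, -5.84164596e+01,  2.93753421e+01,  7.01551482e+00,
        1.02330212e-02, -4.67171731e-05]), 'tcp_pos': array([0.28846869, 0.6097982 , 0.2447119 ]), 'eef_rot': array([ 1.79913775e+02, -1.09345851e-02, -2.53197875e+01]), 'contact_force': array([-0.63290623, -1.0387006 ,  0.22739957]), 'moment': array([ 0.03986687,  0.00861719, -0.00644385]), 'gripper_force': 0.0, 'gripper_width': 0.08789708966388382}
```

View pics/s0.png

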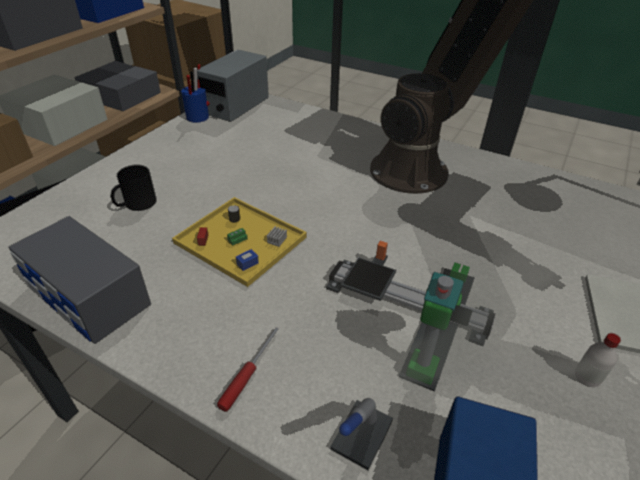

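View pics/d0.png

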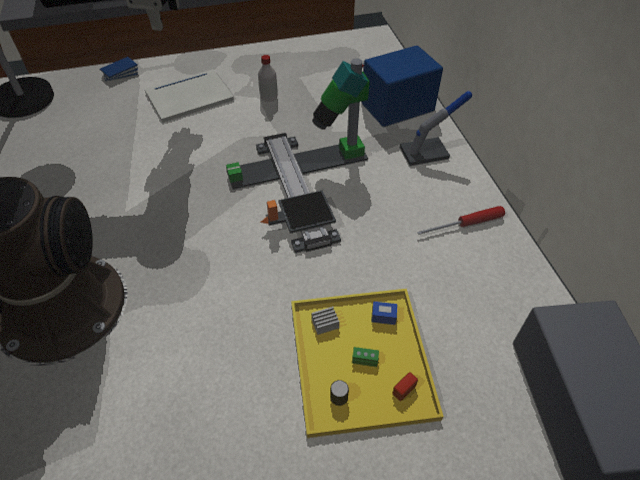

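The scene view shows the relay near (247,260), the pad near (368,278), the tab near (381,250) and the index block near (459,270). The side view shows the relay near (384,312), the pad near (305,211), the tab near (271,210), the pointer near (264,220) and the index block near (235,172).

```bash
cat >> h.py <<'E'
def load(f): return dict(np.load(f'pics/{f}.npz'))
def mask(c,lo,hi,box):
    m=cv2.inRange(cv2.cvtColor(c['frame'],cv2.COLOR_RGB2HSV),np.array(lo),np.array(hi));o=np.zeros_like(m)
    x0,y0,x1,y1=box;o[y0:y1,x0:x1]=m[y0:y1,x0:x1];return o
E
python3 - <<'E'
from h import *
def rep(n,c,m,zlo,zhi):
    P=cloud(c)[(m>0)&(c['range_z']>0)];P=P[(P[:,2]>zlo)&(P[:,2]<zhi)]
    if len(P)<5: print(n,'few',len(P));return
    r=cv2.minAreaRect(P[:,:2].astype(np.float32)*1000)
    print(n,len(P),'mean',P.mean(0).round(4),'zmax',P[:,2].max().round(3),'rect',np.round(r[0],1),np.round(r[1],1),round(r[2],1))
S=load('s0');D=load('d0')
O=([5,150,90],[16,255,255]);B=([105,120,50],[130,255,255]);G=([45,100,40],[75,255,255]);Y=([20,120,80],[32,255,255])
for n,c,bx in(('S',S,dict(r=(225,240,270,275),p=(335,245,400,305),t=(370,235,395,265),i=(445,255,475,280),tr=(160,190,315,290))),('D',D,dict(r=(365,295,405,330),p=(275,185,340,235),t=(255,195,280,228),i=(222,155,248,188),tr=(280,280,450,440)))):
    rep(n+' relay',c,mask(c,*B,bx['r'])|mask(c,[0,0,120],[180,80,255],bx['r']),.024,.04)
    rep(n+' pad',c,mask(c,[0,0,0],[180,255,50],bx['p']),.029,.04)
    rep(n+' tab',c,mask(c,*O,bx['t']),.06,.085)
    rep(n+' ptr',c,mask(c,*O,bx['t']),.018,.032)
    rep(n+' idx',c,mask(c,*G,bx['i'])|mask(c,[0,0,150],[180,60,255],bx['i']),.026,.037)
    rep(n+' tray',c,mask(c,*Y,bx['tr']),-.005,.03)
def z(c,x0,y0,x1,y1,k):return cv2.resize(c['frame'][y0:y1,x0:x1,::-1],None,fx=k,fy=k,interpolation=cv2.INTER_CUBIC)
cv2.imwrite('pics/z.png',np.hstack([z(D,220,140,350,260,4)[:480],np.vstack([z(D,360,290,410,335,5)[:225],z(D,222,155,272,206,5)[:255]])]))
E
```

```text
S relay 148 mean [ 0.5867 -0.1708  0.0319] zmax 0.037 rect [ 585.5 -172.7] [31.8 41.2] 69.7
S pad 1242 mean [0.5061 0.1007 0.0356] zmax 0.04 rect [498.4  84.2] [118.1 118.2] 5.3
S tab 47 mean [0.4334 0.0983 0.0738] zmax 0.078 rect [430.8  97.5] [17.2 18.8] 1.7
S ptr few 0
S idx 97 mean [0.3757 0.2675 0.0338] zmax 0.037 rect [374.1 268.1] [28.8 32.7] 4.5
S tray 4730 mean [ 0.5216 -0.2436  0.0094] zmax 0.03 rect [ 518.4 -244.2] [253.7 221.2] 83.2
D relay 306 mean [ 0.5838 -0.1764  0.0307] zmax 0.035 rect [ 584.3 -175.5] [31.3 42.1] 69.7
D pad 1336 mean [0.5033 0.0962 0.0334] zmax 0.039 rect [491.2  96.4] [117.8  95.3] 3.8
D tab 53 mean [0.4311 0.0941 0.0733] zmax 0.077 rect [431.4  94. ] [20.9 16.2] 88.3
D ptr 13 mean [0.4135 0.0909 0.0301] zmax 0.032 rect [413.3  91.9] [ 6.5 12.9] 61.4
D idx 120 mean [0.3737 0.2636 0.0311] zmax 0.034 rect [373.6 266.1] [28.5 38.2] 2.5
D tray 14244 mean [ 0.5168 -0.2567  0.0062] zmax 0.029 rect [ 522.3 -240.2] [263.6 225.9] 83.2
```

View pics/z.png

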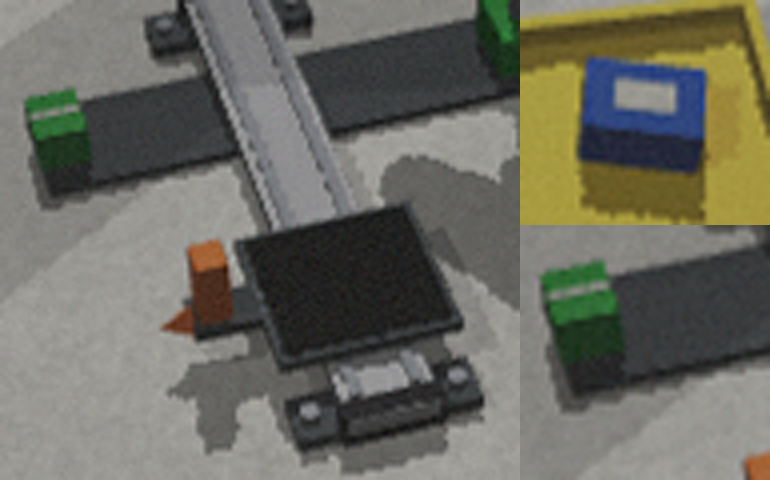

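The crop shows a clean pad with its front left corner near (245,243). The white index line crosses the block along stage x. The relay's long axis lies at about -20° yaw, so I'll move above it for a closer look.

Emit:
{"method": "apply_moves", "body": {
  "targets": [
    [1, 0.01, 0.01, 0, 0, 0, 0],
    [1, 0.02, 0.019, 0, 0, 0, 0],
    [1, 0.026, 0.025, 0, 0, 0, 0],
    [1, 0.026, 0.025, 0, 0, 0, 0],
    [1, 0.026, 0.025, 0, 0, 0, 0],
    [1, 0.026, 0.025, 0, 0, 0, 0],
    [1, 0.026, 0.025, 0, 0, 0, 0],
    [1, 0.026, 0.025, 0, 0, 0, 0],
    [1, 0.026, 0.025, 0, 0, 0, 0],
    [1, 0.026, 0.025, 0, 0, 0, 0],
    [1, 0.026, 0.025, 0, 0, 0, 0],
    [1, 0.026, 0.025, 0, 0, 0, 0],
    [1, 0.026, 0.025, 0, 0, 0, 0],
    [1, 0.026, 0.025, 0, 0, 0, 0],
    [1, 0.026, 0.025, 0, 0, 0, 0],
    [1, 0.026, 0.025, 0, 0, 0, 0],
    [1, 0.026, 0.025, 0, 0, 0, 0],
    [1, 0.026, 0.025, 0, 0, 0, 0],
    [1, 0.026, 0.025, 0, 0, 0, 0],
    [1, 0.026, 0.025, 0, 0, 0, 0]
  ]
}}

```text
time_s: 1.77
tcp_pos: [0.5337, -0.0379, 0.2456]
eef_rot: [-180.0, 0.0, -25.3]
contact_force: [1.2, 0.9, -0.0]
gripper_width: 0.0875
gripper_force: 0.0
```

Emit:
{"method": "apply_moves", "body": {
  "targets": [
    [0.6, 0.026, 0.025, 0.005, 0, 0, -0.015],
    [0.6, 0.026, 0.025, 0.01, 0, 0, -0.015],
    [0.6, 0.026, 0.025, 0.015, 0, 0, -0.013],
    [0.6, 0.018, 0.018, 0.01, 0, 0, -0.013],
    [0.6, 0.01, 0.01, 0.006, 0, 0, 0],
    [0.6, 0, 0, 0, 0, 0, 0],
    [0.6, 0, 0, 0, 0, 0, 0],
    [0.6, 0, 0, 0, 0, 0, 0]
  ]
}}

```text
time_s: 2.43
tcp_pos: [0.5906, -0.1717, 0.1999]
eef_rot: [-180.0, -0.0, -20.3]
contact_force: [-0.0, -0.1, 1.4]
gripper_width: 0.0531
gripper_force: 0.0
```

```bash
python3 - <<'E'
from h import *
c=snap('wrist','w0');s=get_state();print(s['time_s'],s['tcp_pos'],s['eef_rot'],s['gripper_width'])
m=mask(c,[105,120,40],[130,255,255],(0,0,640,480))
P=cloud(c);k=(m>0)&(c['range_z']>0)&(P[:,:,2]>.02)&(P[:,:,2]<.045)
for cc in cv2.findContours(m,0,2)[0]:
    if cv2.contourArea(cc)>300:
        r=cv2.minAreaRect(cc);q=np.array([ray(c,*p,.031)[:2]*1000 for p in cc[:,0]],np.float32)
        R=cv2.minAreaRect(q);print(cv2.boundingRect(cc),np.round(R[0],1),np.round(R[1],1),round(R[2],1))
E
```

```text
2.4833 [ 0.59075532 -0.17139029  0.20029769] [-1.79979886e+02 -4.67754203e-02 -2.02417534e+01] 0.05270393292600111
(313, 208, 31, 44) [ 584.2 -176.5] [28.7 42.6] 69.3
```

View pics/w0.png

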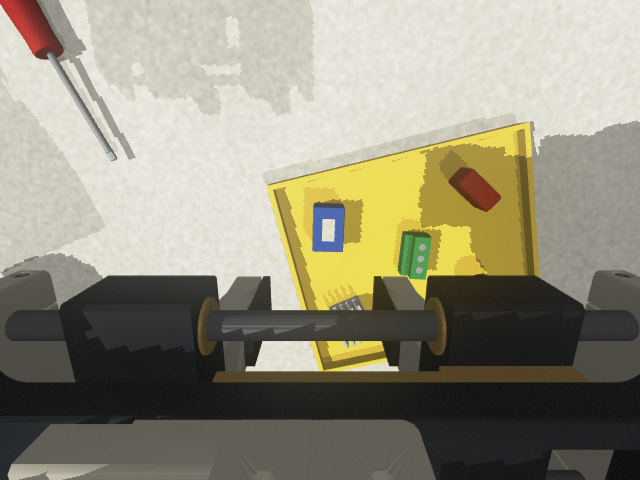

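The wrist view shows the relay at (328,229), with clear space on both of its long sides. The measured size of 28.7 x 42.6 mm and yaw of -20.7° agree with the model, so I'll descend and grip.

Emit:
{"method": "apply_moves", "body": {
  "newtons": 10,
  "targets": [
    [0.6, -0.0044, 0.0069, 0.01, 0, 0, 0],
    [0.6, 0, 0, 0.025, 0, 0, 0],
    [0.6, 0, 0, 0.03, 0, 0, 0],
    [0.6, 0, 0, 0.03, 0, 0, 0],
    [0.6, 0, 0, 0.025, 0, 0, 0],
    [0.6, 0, 0, 0.02, 0, 0, 0],
    [0.6, 0, 0, 0.014, 0, 0, 0],
    [0.6, 0, 0, 0.01, 0, 0, 0],
    [0.6, 0, 0, 0.008, 0, 0, 0],
    [0.6, 0, 0, 0, 0, 0, 0],
    [0.6, 0, 0, 0, 0, 0, 0]
  ]
}}

```text
time_s: 3.4
tcp_pos: [0.5845, -0.1769, 0.0279]
eef_rot: [-180.0, -0.0, -20.2]
contact_force: [0.7, -1.0, 0.4]
gripper_width: 0.0525
gripper_force: 0.0
```

Emit:
{"method": "apply_moves", "body": {
  "targets": [
    [0.2, 0, 0, 0, 0, 0, 0],
    [0.2, 0, 0, 0, 0, 0, 0],
    [0.2, 0, 0, 0, 0, 0, 0],
    [0.2, 0, 0, 0, 0, 0, 0],
    [0.2, 0, 0, 0, 0, 0, 0],
    [0.2, 0, 0, 0, 0, 0, 0]
  ]
}}

```text
time_s: 3.9
tcp_pos: [0.5847, -0.1771, 0.0282]
eef_rot: [-180.0, -0.0, -20.3]
contact_force: [-1.4, 0.2, 5.2]
gripper_width: 0.03
gripper_force: 10.0
```

Emit:
{"method": "apply_moves", "body": {
  "targets": [
    [0.2, 0, 0, -0.005, 0, 0, 0],
    [0.2, 0, 0, -0.01, 0, 0, 0],
    [0.2, 0, 0, -0.015, 0, 0, 0],
    [0.2, 0, 0, -0.02, 0, 0, 0],
    [0.2, 0, 0, -0.02, 0, 0, 0],
    [0.2, 0, 0, -0.02, 0, 0, 0],
    [0.2, 0, 0, -0.02, 0, 0, 0],
    [0.2, 0, 0, -0.015, 0, 0, 0],
    [0.2, 0, 0, -0.007, 0, 0, 0],
    [0.2, 0, 0, 0, 0, 0, 0],
    [0.2, 0, 0, 0, 0, 0, 0]
  ]
}}

```text
time_s: 4.82
tcp_pos: [0.5841, -0.177, 0.1595]
eef_rot: [-180.0, -0.0, -20.3]
contact_force: [-0.9, -0.3, -0.2]
gripper_width: 0.0296
gripper_force: 10.0
```

```bash
python3 - <<'E'
from h import *
s=get_state();print(s['tcp_pos'],s['eef_rot'],s['gripper_width'],s['contact_force'])
for f,bx in(('s0',(340,250,400,300)),('d0',(277,188,338,232))):
    c=load(f)
    for t in(40,48):
        m=cv2.inRange(c['frame'].max(2),0,t);o=np.zeros_like(m);o[bx[1]:bx[3],bx[0]:bx[2]]=m[bx[1]:bx[3],bx[0]:bx[2]]
        o=cv2.morphologyEx(o,cv2.MORPH_OPEN,np.ones((5,5)))
        cc=max(cv2.findContours(o,0,2)[0],key=cv2.contourArea)
        q=np.array([ray(c,*p,.034)[:2]*1000 for p in cc[:,0]],np.float32);R=cv2.minAreaRect(q);print(f,t,np.round(R[0],1),np.round(R[1],1),round(R[2],1))
    i=(445,255,475,280) if f=='s0' else (222,155,248,188)
    m=mask(c,[0,0,110],[180,90,255],i);P=cloud(c);m[(P[:,:,2]<.025)|(P[:,:,2]>.04)]=0
    q=np.argwhere(m>0);
    if len(q):
        w=np.array([ray(c,u,v,.032)[:2]*1000 for v,u in q]);print('line',len(w),w.mean(0).round(1),w.min(0).round(1),w.max(0).round(1))
E
```

```text
[ 0.58414715 -0.17699505  0.15954808] [-1.79975253e+02 -9.01978637e-03 -2.02873485e+01] 0.029618762934261213 [-0.86150572 -0.29370258 -0.20029349]
s0 40 [501.6  99.3] [92.8 83.9] 4.0
s0 48 [502.   98.9] [95.9 87. ] 3.4
line 13 [367.4 267. ] [354.6 265. ] [380.9 268.9]
d0 40 [504.6  98.4] [88.4 85.6] 3.3
d0 48 [504.6  98.5] [91.1 87. ] 3.7
line 25 [374.9 269. ] [361.7 265.3] [387.5 272.4]
```

The pad centre is at (0.5035, 0.0987) with the stage yaw about 3.6°. I'll carry the relay over and align its yaw with the stage.

Emit:
{"method": "apply_moves", "body": {
  "targets": [
    [0.2, -0.0033, -0.0044, 0, 0, 0, 0],
    [0.2, -0.0066, -0.0089, 0, 0, 0, 0],
    [0.2, -0.0099, -0.0133, 0, 0, 0, 0],
    [0.2, -0.0132, -0.0177, 0, 0, 0, 0],
    [0.2, -0.0132, -0.0177, 0, 0, 0, 0],
    [0.2, -0.0132, -0.0177, 0, 0, 0, 0],
    [0.2, -0.0132, -0.0177, 0, 0, 0, 0],
    [0.2, -0.0132, -0.0177, 0, 0, 0, 0],
    [0.2, -0.0132, -0.0177, 0, 0, 0, 0],
    [0.2, -0.0132, -0.0177, 0, 0, 0, 0],
    [0.2, -0.0132, -0.0177, 0, 0, 0, 0],
    [0.2, -0.0132, -0.0177, 0, 0, 0, 0],
    [0.2, -0.0132, -0.0177, 0, 0, 0, 0],
    [0.2, -0.0099, -0.0133, 0, 0, 0, 0],
    [0.2, -0.0066, -0.0089, 0, 0, 0, 0],
    [0.2, -0.0033, -0.0044, 0, 0, 0, 0]
  ]
}}

```text
time_s: 6.15
tcp_pos: [0.5022, 0.0997, 0.159]
eef_rot: [180.0, 0.0, -20.2]
contact_force: [-0.7, 0.1, -1.3]
gripper_width: 0.0297
gripper_force: 10.0
```

Emit:
{"method": "apply_moves", "body": {
  "targets": [
    [0.2, 0, 0, 0.003, 0, 0, -0.02],
    [0.2, 0, 0, 0.005, 0, 0, -0.036],
    [0.2, 0, 0, 0.006, 0, 0, -0.05],
    [0.2, 0, 0, 0.006, 0, 0, -0.05],
    [0.2, 0, 0, 0.006, 0, 0, -0.05],
    [0.2, 0, 0, 0.006, 0, 0, -0.036],
    [0.2, 0, 0, 0.006, 0, 0, -0.024],
    [0.2, 0, 0, 0.002, 0, 0, 0],
    [0.2, 0, 0, 0, 0, 0, 0],
    [0.2, 0, 0, 0, 0, 0, 0],
    [0.2, 0, 0, 0, 0, 0, 0]
  ]
}}

```text
time_s: 7.07
tcp_pos: [0.5033, 0.0982, 0.1198]
eef_rot: [-180.0, -0.0, 3.6]
contact_force: [0.6, 0.0, 0.3]
gripper_width: 0.0298
gripper_force: 10.0
```

```bash
python3 - <<'E'
from h import *
w=snap('wrist','w1');a=snap('scene','s1');b=snap('side','d1')
s=get_state();print(s['tcp_pos'],s['eef_rot'],s['gripper_width'])
z=lambda c,x0,y0,x1,y1:cv2.resize(c['frame'][y0:y1,x0:x1,::-1],(400,300))
cv2.imwrite('pics/v1.png',np.vstack([np.hstack([z(w,0,0,640,480),z(a,300,180,460,300)]),np.hstack([z(b,220,140,380,260),z(b,280,280,460,440)])]))
E
```

```text
[0.50332574 0.09834091 0.11988754] [-1.79986261e+02 -2.95648163e-02  3.64062155e+00] 0.030096242272607158
```

View pics/v1.png

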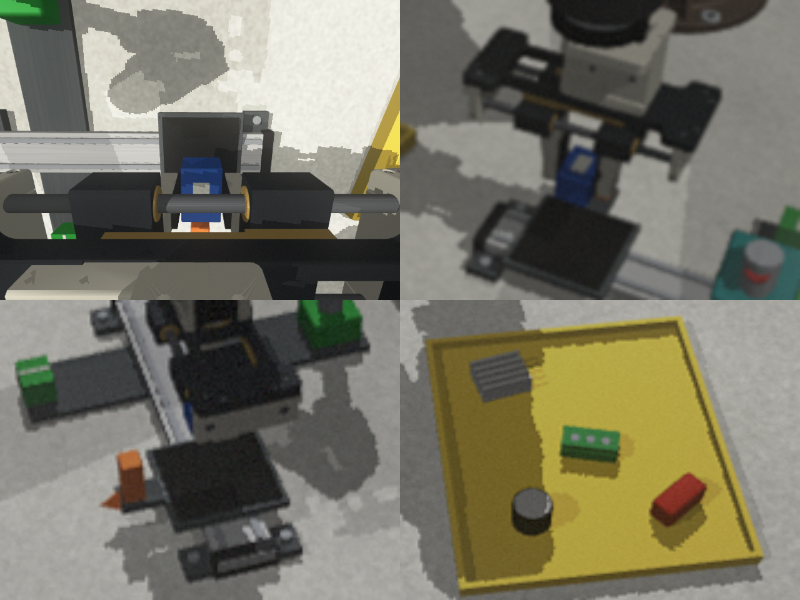

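The relay is held upright over the pad, at about (200,190) in the wrist panel, and the other four parts are undisturbed in the tray. I'll lower it now.

Emit:
{"method": "apply_moves", "body": {
  "targets": [
    [0.2, 0, 0, 0.005, 0, 0, 0],
    [0.2, 0, 0, 0.01, 0, 0, 0],
    [0.2, 0, 0, 0.012, 0, 0, 0],
    [0.2, 0, 0, 0.011, 0, 0, 0],
    [0.2, 0, 0, 0.009, 0, 0, 0],
    [0.2, 0, 0, 0.006, 0, 0, 0],
    [0.2, 0, 0, 0.004, 0, 0, 0],
    [0.2, 0, 0, 0.002, 0, 0, 0],
    [0.2, 0, 0, 0.001, 0, 0, 0],
    [0.2, 0, 0, 0.001, 0, 0, 0],
    [0.2, 0, 0, 0, 0, 0, 0],
    [0.2, 0, 0, 0, 0, 0, 0],
    [0.2, 0, 0, 0, 0, 0, 0]
  ]
}}

```text
time_s: 8.3
tcp_pos: [0.5034, 0.0984, 0.0589]
eef_rot: [-180.0, -0.0, 3.7]
contact_force: [0.9, 0.8, -0.6]
gripper_width: 0.0298
gripper_force: 10.0
```

Emit:
{"method": "apply_moves", "body": {
  "targets": [
    [0.2, 0, 0, 0.0005, 0, 0, 0],
    [0.2, 0, 0, 0.0005, 0, 0, 0],
    [0.2, 0, 0, 0.0005, 0, 0, 0],
    [0.2, 0, 0, 0, 0, 0, 0],
    [0.2, 0, 0, 0, 0, 0, 0]
  ]
}}

```text
time_s: 8.72
tcp_pos: [0.5032, 0.0983, 0.0571]
eef_rot: [180.0, -0.0, 3.7]
contact_force: [-0.3, 0.1, 1.8]
gripper_width: 0.0297
gripper_force: 10.0
```

Emit:
{"method": "apply_moves", "body": {
  "targets": [
    [0.4, 0, 0, 0.0003, 0, 0, 0],
    [0.5, 0, 0, 0, 0, 0, 0],
    [0.6, 0, 0, 0, 0, 0, 0],
    [0.6, 0, 0, 0, 0, 0, 0],
    [0.6, 0, 0, 0, 0, 0, 0],
    [0.6, 0, 0, -0.005, 0, 0, 0],
    [0.6, 0, 0, -0.015, 0, 0, 0],
    [0.6, 0, 0, -0.02, 0, 0, 0],
    [0.6, 0, 0, -0.02, 0, 0, 0],
    [0.6, 0, 0, -0.015, 0, 0, 0],
    [0.6, 0, 0, -0.01, 0, 0, 0],
    [0.6, -0.01, 0, -0.005, 0, 0, 0],
    [0.6, -0.02, 0, 0, 0, 0, 0],
    [0.6, -0.02, 0, 0, 0, 0, 0],
    [0.6, -0.02, 0, 0, 0, 0, 0],
    [0.6, -0.002, 0, 0, 0, 0, 0],
    [0.6, 0, 0, 0, 0, 0, 0],
    [0.6, 0, 0, 0, 0, 0, 0]
  ]
}}

```text
time_s: 10.22
tcp_pos: [0.4313, 0.0938, 0.1469]
eef_rot: [-180.0, -0.0, 3.7]
contact_force: [0.6, -0.6, 0.2]
gripper_width: 0.0526
gripper_force: 0.0
```

```bash
cat >> h.py <<'E'
def blue(c,h,box=(0,0,640,480)):
    m=mask(c,[105,120,40],[130,255,255],box)
    cc=max(cv2.findContours(m,0,2)[0],key=cv2.contourArea)
    R=cv2.minAreaRect(np.array([ray(c,*p,h)[:2]*1000 for p in cc[:,0]],np.float32));return np.round(R[0],1),np.round(R[1],1),round(R[2],1)
E
python3 - <<'E'
from h import *
w=snap('wrist','w2');a=snap('side','d2')
s=get_state();print(s['tcp_pos'],s['eef_rot'],s['gripper_width'],s['contact_force'])
print(blue(w,.06))
cv2.imwrite('pics/v2.png',np.vstack([np.hstack([cv2.resize(c['frame'][y0:y1,x0:x1,::-1],(400,300)) for c,x0,y0,x1,y1 in((w,0,0,640,480),(a,220,140,380,260))])]))
P=cloud(w);m=mask(w,[5,150,90],[16,255,255],(0,0,640,480))>0
q=P[m];q=q[(q[:,2]>.066)&(q[:,2]<.08)];print(len(q),q.mean(0) if len(q) else 0)
E
```

```text
[0.43176159 0.09387664 0.14669923] [ 1.79994868e+02 -2.96960749e-03  3.66928933e+00] 0.0525451812168119 [ 0.14084215 -0.2142355  -0.35210869]
(array([502.7,  98. ]), array([43.9, 29.9]), 3.3)
704 [0.43226648 0.09476798 0.07405611]
```

View pics/v2.png

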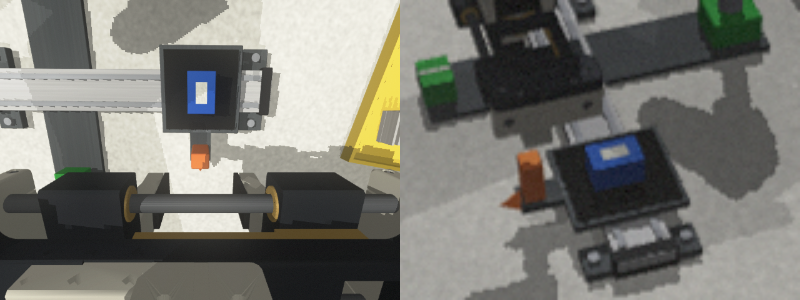

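The relay stands centred on the pad, at (502.7, 98.0) against the pad's (503.5, 98.7), and the gripper is directly above the tab. I'll descend and grip the tab lightly.

Emit:
{"method": "apply_moves", "body": {
  "newtons": 6,
  "targets": [
    [0.6, 0, -0.001, 0.005, 0, 0, 0],
    [0.6, 0, 0, 0.01, 0, 0, 0],
    [0.6, 0, 0, 0.015, 0, 0, 0],
    [0.6, 0, 0, 0.015, 0, 0, 0],
    [0.6, 0, 0, 0.015, 0, 0, 0],
    [0.6, 0, 0, 0.01, 0, 0, 0],
    [0.6, 0, 0, 0.006, 0, 0, 0],
    [0.6, 0, 0, 0.004, 0, 0, 0],
    [0.6, 0, 0, 0, 0, 0, 0],
    [0.45, 0, 0, 0, 0, 0, 0],
    [0.35, 0, 0, 0, 0, 0, 0],
    [0.3, 0, 0, 0, 0, 0, 0],
    [0.27, 0, 0, 0, 0, 0, 0],
    [0.25, 0, 0, 0, 0, 0, 0],
    [0.2, 0, 0, 0, 0, 0, 0],
    [0.15, 0, 0, 0, 0, 0, 0],
    [0.15, 0, 0, 0, 0, 0, 0],
    [0.15, 0, 0, 0, 0, 0, 0]
  ]
}}

```text
time_s: 11.82
tcp_pos: [0.4314, 0.0948, 0.067]
eef_rot: [-180.0, -0.0, 3.7]
contact_force: [-0.9, 0.2, 4.7]
gripper_width: 0.0198
gripper_force: 6.0
```

Emit:
{"method": "apply_moves", "body": {
  "newtons": 10,
  "targets": [
    [0.15, 0, -0.002, 0, 0, 0, 0],
    [0.15, 0, -0.004, 0, 0, 0, 0],
    [0.15, 0, -0.006, 0, 0, 0, 0],
    [0.15, 0, -0.008, 0, 0, 0, 0],
    [0.15, 0, -0.01, 0, 0, 0, 0],
    [0.15, 0, -0.012, 0, 0, 0, 0],
    [0.15, 0, -0.012, 0, 0, 0, 0],
    [0.15, 0, -0.012, 0, 0, 0, 0],
    [0.15, 0, -0.012, 0, 0, 0, 0],
    [0.15, 0, -0.012, 0, 0, 0, 0],
    [0.15, 0, -0.012, 0, 0, 0, 0],
    [0.15, 0, -0.012, 0, 0, 0, 0],
    [0.15, 0, -0.012, 0, 0, 0, 0],
    [0.15, 0, -0.012, 0, 0, 0, 0],
    [0.15, 0, -0.01, 0, 0, 0, 0],
    [0.15, 0, -0.008, 0, 0, 0, 0],
    [0.15, 0, -0.006, 0, 0, 0, 0],
    [0.15, 0, -0.004, 0, 0, 0, 0],
    [0.15, 0, -0.002, 0, 0, 0, 0],
    [0.15, 0, 0, 0, 0, 0, 0]
  ]
}}

```text
time_s: 13.48
tcp_pos: [0.4216, 0.265, 0.067]
eef_rot: [-179.9, -0.1, 3.7]
contact_force: [8.4, 1.4, 0.3]
gripper_width: 0.0198
gripper_force: 10.0
```

```bash
python3 - <<'E'
from h import *
a=snap('side','d3');b=snap('scene','s3')
s=get_state();print(s['tcp_pos'],s['eef_rot'],s['gripper_width'],s['contact_force'])
cv2.imwrite('pics/v3.png',np.hstack([cv2.resize(c['frame'][y0:y1,x0:x1,::-1],(400,300),interpolation=cv2.INTER_CUBIC) for c,x0,y0,x1,y1 in((a,215,135,335,225),(b,380,210,500,300))]))
E
```

```text
[0.42158275 0.26496804 0.06699695] [-1.79862321e+02 -1.47116206e-01  3.73489053e+00] 0.019979696041207636 [ 7.40640527  1.93519948 -1.25490677]
```

View pics/v3.png

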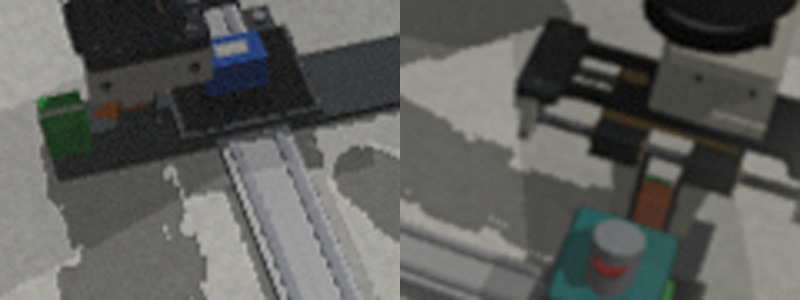

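The pointer tip is at about (246,168) in full side-view pixels, and it has nearly reached the green block. I'll measure the remaining gap locally.

```bash
python3 - <<'E'
from h import *
a=load('d3');d0=load('d0');z0=load('s0')
m=mask(a,[3,110,50],[18,255,255],(236,155,275,185));q=np.argwhere(m>0);t=q[q[:,1]<=q[:,1].min()+1];print('orange tip px',t.tolist()[:6]);
tip=ray(a,t[:,1].mean(),t[:,0].mean(),.027);print('tip',tip.round(4))
T=np.deg2rad(3.4);ax=np.array([[np.cos(T),np.sin(T)],[-np.sin(T),np.cos(T)]])
print('tip stage',(ax@tip[:2]).round(4))
for c,i in((d0,(222,155,248,188)),(z0,(445,255,475,280))):
    m=mask(c,[0,0,110],[180,90,255],i);P=cloud(c);m[(P[:,:,2]<.025)|(P[:,:,2]>.04)]=0
    w=np.array([ax@ray(c,u,v,.032)[:2] for v,u in np.argwhere(m>0)]);w=w[w[:,0].argsort()];print('line stage',w.round(4).tolist()[::3])
    g=mask(c,[45,100,40],[75,255,255],i);g[(P[:,:,2]<.029)|(P[:,:,2]>.037)]=0
    y=np.array([ax@ray(c,u,v,.032)[:2] for v,u in np.argwhere((g|m)>0)]);print('block',y.min(0),y.max(0))
# tip at start, both orange in d0
m=mask(d0,[3,110,50],[18,255,255],(255,195,290,228));q=np.argwhere(m>0);t=q[q[:,1]<=q[:,1].min()+1];print('tip0',(ax@ray(d0,t[:,1].mean(),t[:,0].mean(),.027)[:2]).round(4))
E
```

```text
orange tip px [[168, 244], [169, 243], [169, 244]]
tip [0.3967 0.2647 0.027 ]
tip stage [0.4117 0.2407]
line stage [[0.3769, 0.2451], [0.3797, 0.2477], [0.3841, 0.2463], [0.3869, 0.2489], [0.3906, 0.2442], [0.3934, 0.2468], [0.3963, 0.2494], [0.4, 0.2446], [0.4029, 0.2472]]
block [0.37421138 0.22248899] [0.40288191 0.26103899]
line stage [[0.3699, 0.2454], [0.3743, 0.2442], [0.382, 0.2437], [0.3896, 0.2433], [0.3961, 0.2449]]
block [0.36985464 0.22902676] [0.40660121 0.2617661 ]
tip0 [0.4121 0.0713]
```

The estimates of the remaining gap range from 4.7 to 8.4 mm. I'll move 6 mm, release, and look from close with the wrist camera.

Emit:
{"method": "apply_moves", "body": {
  "targets": [
    [0.15, 0, -0.001, 0, 0, 0, 0],
    [0.15, 0, -0.002, 0, 0, 0, 0],
    [0.15, 0, -0.002, 0, 0, 0, 0],
    [0.15, 0, -0.001, 0, 0, 0, 0],
    [0.15, 0, 0, 0, 0, 0, 0],
    [0.15, 0, 0, 0, 0, 0, 0],
    [0.15, 0, 0, 0, 0, 0, 0]
  ]
}}

```text
time_s: 14.17
tcp_pos: [0.4212, 0.2705, 0.067]
eef_rot: [-179.9, -0.1, 3.7]
contact_force: [10.5, 0.0, 0.3]
gripper_width: 0.0195
gripper_force: 10.0
```

Emit:
{"method": "apply_moves", "body": {
  "targets": [
    [0.3, 0, 0, 0, 0, 0, 0],
    [0.4, 0, 0, 0, 0, 0, 0],
    [0.5, 0, 0, 0, 0, 0, 0],
    [0.5, 0, 0, 0, 0, 0, 0],
    [0.5, 0, 0, -0.01, 0, 0, 0],
    [0.5, 0, 0, -0.02, 0, 0, 0],
    [0.5, 0, 0, -0.025, 0, 0, 0],
    [0.5, 0, 0, -0.025, 0, 0, 0],
    [0.5, 0, 0, -0.02, 0, 0, 0],
    [0.5, -0.01, 0, -0.02, 0, 0, 0],
    [0.5, -0.02, 0, -0.01, 0, 0, 0],
    [0.5, -0.02, 0, 0, 0, 0, 0],
    [0.5, -0.01, 0, 0, 0, 0, 0],
    [0.5, 0, 0, 0, 0, 0, 0],
    [0.5, 0, 0, 0, 0, 0, 0]
  ]
}}

```text
time_s: 15.42
tcp_pos: [0.3599, 0.2646, 0.1967]
eef_rot: [-180.0, -0.0, 3.7]
contact_force: [-0.3, -0.9, -0.7]
gripper_width: 0.0435
gripper_force: 0.0
```

```bash
python3 - <<'E'
from h import *
w=snap('wrist','w4');b=snap('side','d4')
s=get_state();print(s['tcp_pos'],s['eef_rot'],s['gripper_width'],s['contact_force'])
cv2.imwrite('pics/v4.png',np.hstack([cv2.resize(c['frame'][y0:y1,x0:x1,::-1],(400,300),interpolation=cv2.INTER_CUBIC) for c,x0,y0,x1,y1 in((w,160,60,480,300),(b,215,135,335,225))]))
E
```

```text
[0.36053441 0.26470321 0.1965127 ] [1.79973841e+02 1.02907808e-02 3.68890974e+00] 0.04396214387543067 [-0.02109436 -0.05418609 -0.18199266]
```

View pics/v4.png

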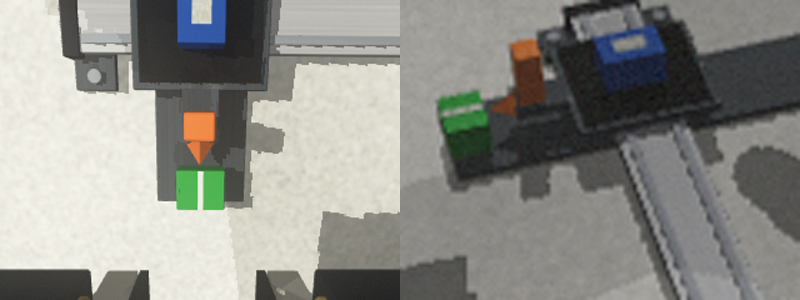

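In the wrist crop the pointer tip is at about (200,163) and the white line at (201,190), so they appear aligned. I'll put numbers on it and check the relay's position.

```bash
python3 - <<'E'
from h import *
c=load('w4');T=np.deg2rad(3.4);ax=np.array([[np.cos(T),np.sin(T)],[-np.sin(T),np.cos(T)]])
bx=(280,140,360,235)
m=mask(c,[3,110,50],[18,255,255],bx);q=np.argwhere(m>0);t=q[q[:,0]>=q[:,0].max()-2];print('tip',t.tolist(),(ax@ray(c,t[:,1].mean(),t[:,0].mean(),.027)[:2]).round(4))
g=mask(c,[45,100,40],[75,255,255],bx);y,x,w_,h=*[0]*0,*cv2.boundingRect(g)
print('block px',y,x,w_,h)
l=mask(c,[0,0,150],[180,90,255],(y,x,y+w_,x+h))
for v in range(x+3,x+h-2,6):
    u=np.where(l[v]>0)[0]; u=u[(u>y+10)&(u<y+w_-10)]
    if len(u):print(v,u.min(),u.max(),(ax@ray(c,u.mean(),v,.032)[:2]).round(4))
f=w=c['frame'];m=mask(c,[105,120,40],[130,255,255],(220,0,420,140));r=cv2.boundingRect(m);print('relay px',r)
d=snap('scene','s5');print('relay side',blue(load('d4'),.06,(270,125,330,170)))
p=load('d4');m=cv2.inRange(p['frame'].max(2),0,48);o=np.zeros_like(m);o[135:180,260:330]=m[135:180,260:330]
m=o|mask(p,[105,120,40],[130,255,255],(275,140,320,165));m=cv2.morphologyEx(m,cv2.MORPH_OPEN,np.ones((3,3)))
k=max(cv2.findContours(m,0,2)[0],key=cv2.contourArea);R=cv2.minAreaRect(np.array([ray(p,*z,.034)[:2]*1000 for z in k[:,0]],np.float32));print('pad',R)
s=get_state();print(s['time_s'],s['contact_force'])
E
```

```text
tip [[188, 317], [188, 318], [188, 319], [188, 320], [188, 321], [189, 318], [189, 319], [189, 320], [189, 321], [190, 318], [190, 319], [190, 320]] [0.4094 0.2448]
block px 301 193 39 35
202 318 322 [0.398 0.244]
208 318 322 [0.3923 0.2439]
214 318 322 [0.3867 0.2439]
220 318 322 [0.381  0.2439]
relay px (301, 30, 41, 69)
relay side (array([492.4, 259.3]), array([47.5, 56.4]), 1.0)
pad ((481.98876953125, 261.0307922363281), (117.6346435546875, 110.24362182617188), 3.7678098678588867)
15.5667 [ 0.06085174 -0.66928066 -0.43643447]
```

The tip is within 1 mm of the line along the rail. The relay is centred on the pad along the rail in the wrist view, and the arm is clear of everything.

```bash
python3 -c "
from plant import close_job;print(close_job())"
```

```text
the job is handed in; nothing more can be done
None
```

I handed the job in at about 15.6 s of the 64 s allowed, with the relay upright near the middle of the pad, the pointer measured within about 1 mm of the index line, the other four parts left in the tray and the arm clear; no verdict came back.

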